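# Snug a brass bar blank in the cam clamp of a jewellery bench

## Robot

A 6-joint arm with a two-finger parallel gripper is mounted at the origin on the work surface. World frame = base frame: x ahead of the robot, y to its left, z up, the work surface at z = 0. Lengths are in mm, angles in degrees, forces in N, time in s.
With the tool pointing down it reaches from about 250 to 725 mm from the base axis. Payload 9.7 kg.
Tool frame: the origin (TCP) lies midway between the tips of the shut fingers; the grasp point (between the pads) lies behind it (robot.hold_point_z is the z of the grasp point in the tool frame, in mm); z points along the fingers, y is the line along which they close (so a half turn about z gives the same grasp; the last joint's range is limited). The gripper opens to 85 mm and grips with 20 to 120 N. Pads are 22 mm wide; open, the fingers measure 114 mm over their backs; the gripper's body (76 mm by 85 mm) begins 54 mm behind the grasp point. The pads swing forward as they close: fully open they stand 13 mm farther back than shut.
Start: joints at [-75.115, 4.979, 10.078, 95.1, 0, 90], TCP at [141.285, -531.541, 231.284] pointing down, gripper open.
Joint ranges: [-179.16, 179.16], [-48.56, 103.87], [-65.8, 70.77], [-126.05, 130.52], [-82.76, 87.17], [-180, 180]. Speed limits (degrees/s): [127.2, 127.2, 147.25, 180, 180, 180].

## Interface

Orientations are given as [roll, pitch, yaw] about the fixed x, y, z axes, in that order (R = Rz(yaw) Ry(pitch) Rx(roll)).
In Python, from station import robot gives the robot as it stands.
- The arm moves only by the tool play_rows, never from a script. Its argument "increments" is a list of rows, each an object with "turn": the turn, a rotation vector about the tool's x, y, z in degrees, a list of three; "delta_pos": the shift along the tool's x, y, z in m, a list of three; "jaw": the finger opening in m, from 0 to 0.0854. In form: [{"turn": [ax, ay, az], "delta_pos": [tx, ty, tz], "jaw": jaw}, ...]. A call has 1 to 10 rows; each row is the pose to reach, as a shift and turn from the pose commanded when the call began, along the tool's axes at that moment; what a row does not reach only later rows make up. A row lasts 1/10 s, in which the tool goes at most 50 mm and 8.59 degrees, less where a joint would pass 70% of its speed; a pose out of reach is approached as far as the arm can. A call with a gripper value outside its range is refused whole. The fingers move at their own pace and stop on an object; "grip_force" is the grip in N (left out, the last holds). Time passes only in rows, so rows that repeat a pose let the fingers close. It gives the time, the measured TCP pose, the force, the opening and the grip force at its end, in the units of the state.
- robot.sense(): the state, without advancing time (a new reading comes with each control period).
- robot.snapshot(name): name is "side" or "top"; returns a dict with "color" (480x640x3 uint8, red, green, blue), "camera_matrix" (3x3 intrinsics, pixels), "T" (4x4, takes a point from camera to world coordinates). Camera axes: x right, y down, z forward; pixel columns grow to the right and rows downward; lengths in mm; the calibration is good to about 2 mm. A picture is of the moment at which its call begins. There is no depth.
- robot.sign_off(): hands the job in; it is judged then, once.
The state is a dict: "time_s": time; "qpos": joint angles; "qd": joint speeds; "effort": joint torques, N m; "tool_pos": TCP position; "tool_rot": TCP orientation; "ft_force": force on the tool from outside, world axes, zero at the start; "moment": the same for the moment, N m; "grip_width": finger opening in mm; "gripper_force": force on a finger pad.
Only numpy, scipy, OpenCV 4.12 (cv2) and the standard library are available. Lean on these libraries where they do the work, as an engineer would, in place of code of your own. Each camera call takes 0.05 s, during which the arm holds its last target. There are 200 camera calls.

## Task

Two identical cam clamps stand on the jewellery bench; one holds a rectangular brass bar, the other a round brass disc. Turn the lever of the clamp with the rectangular bar clockwise (seen from above) just far enough to close the gap, so that the bar sits snug against the white sprung pad and has pushed it back by about 5 mm, then let go. Do not overrun and press the pad deep in, and leave the lever of the clamp with the disc alone.

Things in the scene. Friction and masses are not known exactly. Their poses are not given: they have to be found in the camera images.
- clamp_bar: Fixed clamp with the rectangular bar: aluminium plate 208 x 110 x 12 mm on the bench. Origin on its underside, 14 mm towards own +x from its centre; +x is the clamping direction: cam, 70 mm wide steel jaw, bar, white pad, stop block (50 mm wide, top 42 mm above the bench, its x varies by up to 9 mm). Jaw's front face: x = -30 + 20 cos(b) mm, b = arm direction (see pivot) - 0.07 rad.
- pivot_bar (a point): Vertical axis of that clamp's cam lever, at (-70, 0) mm in the clamp's frame, 35 mm above the bench. Arm direction = angle of the line from here to the knob, from the clamp's +x towards +y: 2.27 rad fully open, 2.0 to 2.27 at the start, snug somewhere in 1.6 to 0.9 (clockwise from above). Friction about 2 N at the knob, the pad adds under 1 N; the lever stays where left. Its sweep is clear.
- knob_bar (a point): Grip of that lever: upright round black knob, 18 mm in diameter, 50 mm tall, its axis 100 mm from the pivot. This point is on its axis at half height, 60 mm above the bench; the knob spans 35 to 85 mm above the bench, standing on a flat arm 16 mm wide (20 mm under the knob) whose top is 35 mm above the bench. Grip or push it from above; it moves on a circle about the pivot.
- pad_bar (a joint): The white sprung pad (42 mm wide, 18 mm high, 8 mm thick) of that clamp: how far it has been pushed back towards the stop block, in m. 0: fully out (nothing presses it), 0.014: fully in. Soft spring, 0.5 N per mm. It should end about 0.005.
- bar: Rectangular brass bar blank, 50 x 30 x 12 mm, about 0.15 kg, loose and flat on the clamp's plate between jaw and pad, its 50 mm length along the clamp's x. Origin: centre of its underside, 12 mm above the bench. At the start there are a few mm of free gap at both its ends.
- knob_disc (a point): The like knob (same size and point) of the other, identical clamp, the one with the round brass disc (38 mm in diameter). To be left alone.
Mind the look-alikes: they are no part of the job. Leave any green or purple look-alike of the bar alone.

How it is judged:
By the outcome, as a careful person would: the job done as asked, in the order asked, and still so for the second after the job is handed in, with the robot touching nothing.
It also fails if it takes over 40 s, if anything falls off the work surface, if the arm or the gripper's body presses on something with over 40 N, if the wrist force passes 120 N, or if a joint passes its speed limit or range.

## Working session

There is one attempt and no reset: what is moved stays moved. The work goes in short steps, Python scripts to look and compute and a tool call to move; the robot and the scene stay as the last step left them, time stands still between calls to the robot, and variables do not carry over. Pictures are saved under pics/ and viewed, at most 10 in all, crops included, and the job is handed in when it is done.

Besides the shell and the picture viewer there is one more tool, called as name(argument=value, ...), one argument or row to a line, values as JSON. play_rows: Moves the arm, as the interface text tells. Its arguments: {"type":"object","properties":{"increments":{"type":"array"},"grip_force":{"type":"number"}},"required":["increments"]}

```bash
mkdir -p pics; cat > h.py <<'E'
import numpy as np, cv2
from station import robot
def snap(n,f):
    s=robot.snapshot(n); cv2.imwrite('pics/'+f+'.png',s['color'][:,:,::-1]); np.savez('pics/'+f,K=s['camera_matrix'],T=s['T'],c=s['color']); return s
def px2w(f,u,v,z):
    d=np.load('pics/'+f+'.npz'); r=d['T'][:3,:3]@np.linalg.inv(d['K'])@[u,v,1]; o=d['T'][:3,3]
    return o+r*(z-o[2])/r[2]
def w2px(f,p):
    d=np.load('pics/'+f+'.npz'); c=d['K']@(d['T'][:3,:3].T@(np.array(p)-d['T'][:3,3])); return c[:2]/c[2]
E
python3 -c "
from h import *
for n in('top','side'):
  s=snap(n,n+'0');print(s['T'].round(2).tolist(),s['camera_matrix'].tolist())
print(robot.sense(),robot.hold_point_z)"
```

```text
[[-0.02, -0.99, 0.12, 508.44], [-1.0, 0.01, -0.05, 92.67], [0.05, -0.12, -0.99, 771.37], [0.0, 0.0, 0.0, 1.0]] [[442.66937541875194, 0.0, 327.5691493071538], [0.0, 442.66937541875194, 237.73921909339964], [0.0, 0.0, 1.0]]
[[0.91, -0.23, 0.36, 336.92], [-0.43, -0.51, 0.75, -485.4], [0.01, -0.83, -0.56, 481.88], [0.0, 0.0, 0.0, 1.0]] [[440.88031267221703, 0.0, 321.1970268609966], [0.0, 440.88031267221703, 238.0755030559765], [0.0, 0.0, 1.0]]
{'time_s': 0.1, 'qpos': array([-7.51153724e+01,  5.00772724e+00,  1.00410943e+01,  9.51001185e+01,
       -3.00647595e-04,  8.99994822e+01]), 'qd': array([-0.00124521, -0.09481326,  0.15299336, -0.09319922, -0.01527441,
       -0.04114883]), 'effort': array([ 3.63114141e-04, -5.21558654e+01,  4.65655804e+01,  1.59069349e-02,
        1.44454663e-05,  1.55049776e-05]), 'tool_pos': array([ 141.22826182, -531.35432301,  230.67490565]), 'tool_rot': array([-1.79933249e+02,  3.00044111e-04,  1.48851457e+01]), 'ft_force': array([-0.29093154, -0.0830137 ,  0.19160281]), 'moment': array([ 0.01311766, -0.02182137,  0.009336  ]), 'gripper_force': 0.0, 'grip_width': 85.42291055259582} -18.700000000000003
```

View pics/top0.png

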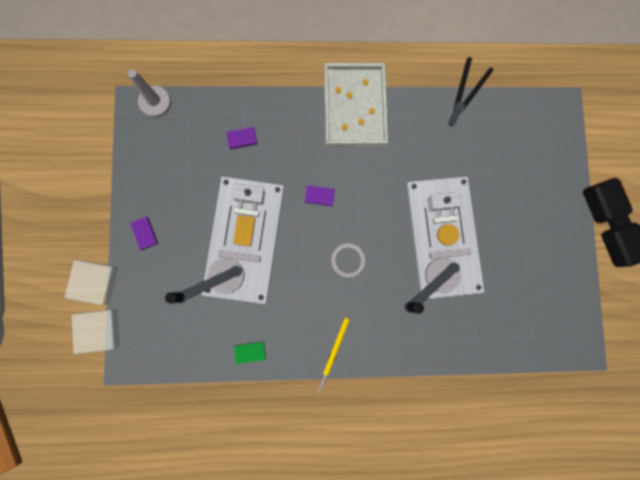

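View pics/side0.png

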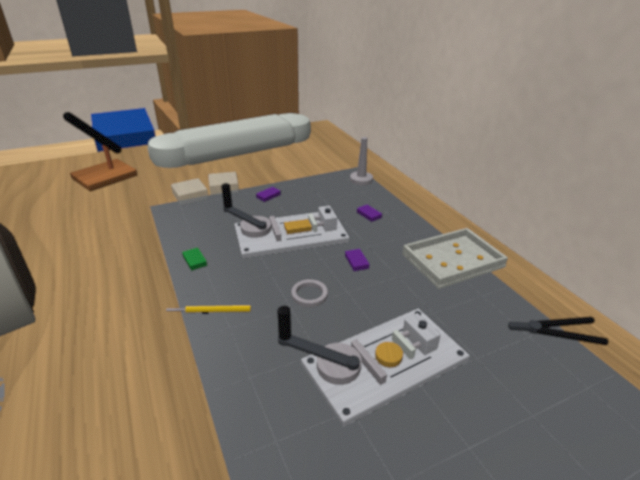

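The top view shows two clamps. The left one holds the brass bar at (244,231), with its knob at (176,297). The right one holds the disc at (448,234), with its knob at (415,308). Look-alikes of the bar are purple at (241,138), (320,196) and (144,233), and green at (250,352). I choose the left clamp and check it in a close crop.

```bash
python3 -c "
from h import *
a=cv2.imread('pics/top0.png')[165:315,150:300]; cv2.imwrite('pics/c1.png',cv2.resize(a,(600,600),interpolation=cv2.INTER_CUBIC))
a=cv2.imread('pics/side0.png')[170:265,210:360]; cv2.imwrite('pics/c2.png',cv2.resize(a,(750,475),interpolation=cv2.INTER_CUBIC))"
```

```text
(no output)
```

View pics/c1.png

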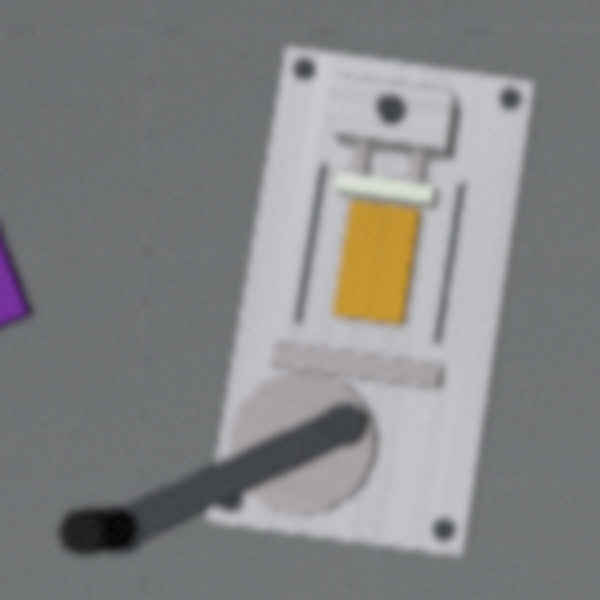

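View pics/c2.png

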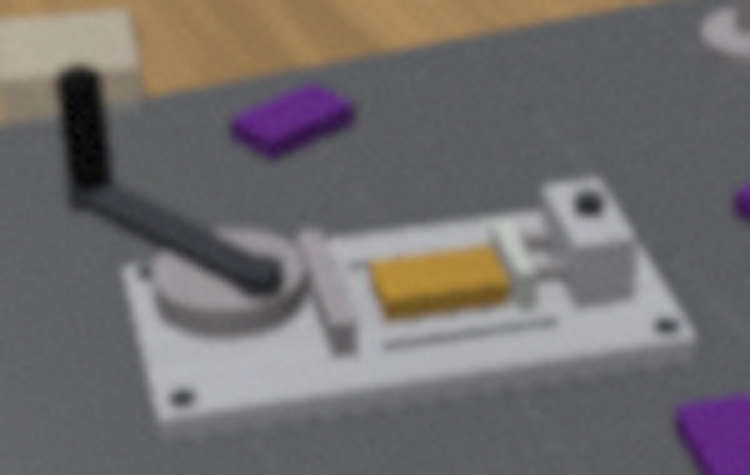

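The crops confirm that the left clamp holds the rectangular brass bar. In the top crop the plate corners are at (287,47), (533,82), (463,553) and (208,518), the pivot at (348,420) and the knob top at (85,531). The white pad's front edge is at about (385,198).

```bash
cat >> h.py <<'E'
def cr(u,v,z): return px2w('top0',150+(u+.5)/4-.5,165+(v+.5)/4-.5,z)
E
python3 -c "
from h import *
c=np.array([cr(u,v,12) for u,v in((287,47),(533,82),(463,553),(208,518))]);print(c.round(1))
print([np.linalg.norm(c[i]-c[(i+1)%4]).round(1) for i in range(4)])
ctr=c.mean(0); ax=(c[0]+c[1]-c[2]-c[3])[:2]; th=np.arctan2(ax[1],ax[0])
R=np.array([[np.cos(th),-np.sin(th)],[np.sin(th),np.cos(th)]])
o=ctr[:2]+R@[14,0]; print('origin',o,np.degrees(th)); piv=o+R@[-70,0]; print('piv',piv,cr(348,420,38))
f=lambda p:(R.T@(p[:2]-o)).round(1)
k=cr(85,531,85);kb=k;d=k[:2]-piv;print('knob',k,np.hypot(*d), 'arm',np.arctan2(d[1],d[0])-th)
print('side',px2w('side0',210+82/5,170+75/5,85), 'proj',w2px('side0',[*k[:2],85]))
for n,u,v,z in(('bar far',385,203,24),('bar near',370,324,24),('padL',338,177,30),('pad front bot',384,205,12),('pad topfront',385,195,30),('pad top back',388,178,30),('jaw',360,352,30),('stop',392,137,42)): print(n,f(cr(u,v,z)))
np.savez('clamp',o=o,th=th,piv=piv,k=k)
"
```

```text
[[709.4 238.   12. ]
 [692.9 131.6  12. ]
 [490.  162.7  12. ]
 [506.9 269.2  12. ]]
[np.float64(107.7), np.float64(205.3), np.float64(107.9), np.float64(204.9)]
origin [613.63121235 198.26609955] -8.740063702927754
piv [544.44406096 208.90273823] [545.63489213 207.01507538  38.        ]
knob [503.0748715  298.18514026  85.        ] 98.4010017676565 arm 2.1572411136201373
side [504.28956315 294.41796685  85.        ] proj [225.28760243 184.31146543]
bar far [24.8 -0.5]
bar near [-27.1  -2.2]
padL [32.1 19.7]
pad front bot [25.7  1.7]
pad topfront [27.3 -0.9]
pad top back [34.6 -1.1]
jaw [-39.7  -0.9]
stop [50. -2.]
```

play_rows(
  increments=[
    {"turn": [0, 0, -7], "delta_pos": [0.028, -0.035, 0], "jaw": 0.0854},
    {"turn": [0, 0, -14], "delta_pos": [0.056, -0.07, 0], "jaw": 0.0854},
    {"turn": [0, 0, -21], "delta_pos": [0.084, -0.105, 0], "jaw": 0.0854},
    {"turn": [0, 0, -28], "delta_pos": [0.112, -0.141, 0], "jaw": 0.0854},
    {"turn": [0, 0, -33], "delta_pos": [0.14, -0.177, 0], "jaw": 0.0854},
    {"turn": [0, 0, -33], "delta_pos": [0.168, -0.212, 0], "jaw": 0.0854},
    {"turn": [0, 0, -33], "delta_pos": [0.196, -0.247, 0], "jaw": 0.0854},
    {"turn": [0, 0, -33], "delta_pos": [0.224, -0.282, 0], "jaw": 0.0854},
    {"turn": [0, 0, -33], "delta_pos": [0.252, -0.318, 0], "jaw": 0.0854},
    {"turn": [0, 0, -33], "delta_pos": [0.281, -0.354, 0], "jaw": 0.0854},
  ],
)

```text
time_s: 1.1
tool_pos: [322.0, -115.5, 231.3]
tool_rot: [180.0, -0.0, 47.9]
ft_force: [2.1, -0.1, 1.1]
grip_width: 85.3
gripper_force: 0.0
```

play_rows(
  increments=[
    {"turn": [0, 0, -7], "delta_pos": [0.043, -0.014, 0], "jaw": 0.0854},
    {"turn": [0, 0, -14], "delta_pos": [0.086, -0.028, 0], "jaw": 0.0854},
    {"turn": [0, 0, -21], "delta_pos": [0.128, -0.043, 0.01], "jaw": 0.0854},
    {"turn": [0, 0, -28], "delta_pos": [0.171, -0.057, 0.02], "jaw": 0.0854},
    {"turn": [0, 0, -34], "delta_pos": [0.214, -0.071, 0.03], "jaw": 0.0854},
    {"turn": [0, 0, -34], "delta_pos": [0.257, -0.086, 0.04], "jaw": 0.0854},
    {"turn": [0, 0, -34], "delta_pos": [0.3, -0.1, 0.05], "jaw": 0.0854},
    {"turn": [0, 0, -34], "delta_pos": [0.342, -0.114, 0.06], "jaw": 0.0854},
    {"turn": [0, 0, -34], "delta_pos": [0.385, -0.128, 0.07], "jaw": 0.0854},
    {"turn": [0, 0, -34], "delta_pos": [0.428, -0.143, 0.071], "jaw": 0.0854},
  ],
)

```text
time_s: 2.1
tool_pos: [502.7, 297.7, 158.3]
tool_rot: [-179.9, 0.1, 81.9]
ft_force: [-0.3, -0.4, 0.5]
grip_width: 85.3
gripper_force: 0.0
```

```bash
python3 -c "
from h import *
s=robot.sense();print(s['tool_pos'],s['tool_rot'],s['qpos'])
snap('side','side1')
a=cv2.imread('pics/side1.png')[90:270,130:370]; cv2.imwrite('pics/c3.png',cv2.resize(a,(720,540),interpolation=cv2.INTER_CUBIC))"
```

```text
[502.71369005 297.66802458 158.31258742] [-1.79892359e+02  9.46226643e-02  8.18964153e+01] [ 3.06338713e+01  8.95662669e+00  6.36822288e+00  8.75547690e+01
 -6.45083190e-03  1.28737553e+02]
```

View pics/c3.png

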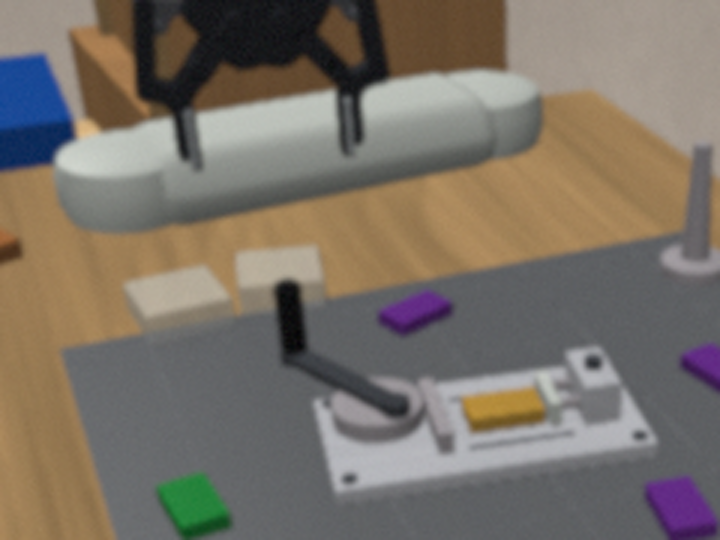

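The side view shows the fingers (tips at (190,160) and (348,150)) straddling the knob at (290,315), and nothing tall is below them. I'll go down and grip.

play_rows(
  increments=[
    {"turn": [0, 0, 0], "delta_pos": [0, 0, 0.035], "jaw": 0.0854},
    {"turn": [0, 0, 0], "delta_pos": [0, 0, 0.07], "jaw": 0.0854},
    {"turn": [0, 0, 0], "delta_pos": [0, 0, 0.1], "jaw": 0.07},
    {"turn": [0, 0, 0], "delta_pos": [0, 0, 0.11], "jaw": 0.05},
    {"turn": [0, 0, 0], "delta_pos": [0, 0, 0.11], "jaw": 0.03},
    {"turn": [0, 0, 0], "delta_pos": [0, 0, 0.11], "jaw": 0.022},
    {"turn": [0, 0, 0], "delta_pos": [0, 0, 0.11], "jaw": 0.014},
    {"turn": [0, 0, 0], "delta_pos": [0, 0, 0.11], "jaw": 0.014},
    {"turn": [0, 0, 0], "delta_pos": [0, 0, 0.11], "jaw": 0.014},
    {"turn": [0, 0, 0], "delta_pos": [0, 0, 0.11], "jaw": 0.014},
  ],
  grip_force=20,
)

```text
time_s: 3.15
tool_pos: [503.6, 296.8, 52.2]
tool_rot: [179.9, -0.1, 81.9]
ft_force: [-1.7, 0.5, 6.5]
grip_width: 17.5
gripper_force: 22.2
```

```bash
cat >> h.py <<'E'
def arc(w0,ws,psi,r=100):
    c,s=np.cos(np.radians(psi)),np.sin(np.radians(psi))
    for w in ws:
        d=r*np.array([np.cos(w)-np.cos(w0),np.sin(w)-np.sin(w0)]); print(round(w,3),(np.array([c*d[0]+s*d[1],s*d[0]-c*d[1]])/1000).round(4))
E
python3 -c "
from h import *
arc(1.993,np.linspace(1.993,1.0,10)[1:],81.9)"
```

```text
1.883 [0.0054 0.0096]
1.772 [0.0096 0.0198]
1.662 [0.0128 0.0304]
1.552 [0.0147 0.0412]
1.441 [0.0155 0.0522]
1.331 [0.015  0.0632]
1.221 [0.0133 0.0741]
1.11 [0.0104 0.0848]
1.0 [0.0064 0.0951]
```

play_rows(
  increments=[
    {"turn": [0, 0, 0], "delta_pos": [0.0054, 0.0096, 0], "jaw": 0.014},
    {"turn": [0, 0, 0], "delta_pos": [0.0096, 0.0198, 0], "jaw": 0.014},
    {"turn": [0, 0, 0], "delta_pos": [0.0128, 0.0304, 0], "jaw": 0.014},
    {"turn": [0, 0, 0], "delta_pos": [0.0147, 0.0412, 0], "jaw": 0.014},
    {"turn": [0, 0, 0], "delta_pos": [0.0155, 0.0522, 0], "jaw": 0.014},
    {"turn": [0, 0, 0], "delta_pos": [0.015, 0.0632, 0], "jaw": 0.014},
    {"turn": [0, 0, 0], "delta_pos": [0.0133, 0.0741, 0], "jaw": 0.014},
    {"turn": [0, 0, 0], "delta_pos": [0.0104, 0.0848, 0], "jaw": 0.014},
    {"turn": [0, 0, 0], "delta_pos": [0.0064, 0.0951, 0], "jaw": 0.014},
    {"turn": [0, 0, 0], "delta_pos": [0.0064, 0.0951, 0], "jaw": 0.014},
  ],
)

```text
time_s: 4.15
tool_pos: [599.5, 288.5, 51.3]
tool_rot: [179.9, -0.0, 81.8]
ft_force: [1.2, -0.8, 3.4]
grip_width: 17.3
gripper_force: 22.6
```

```bash
python3 -c "
from h import *
s=robot.sense();print(s['tool_pos'],s['tool_rot'],s['ft_force'])
snap('top','top1')
A=cv2.imread('pics/top0.png')[165:275,190:300];B=cv2.imread('pics/top1.png')[165:275,190:300]
cv2.imwrite('pics/c4.png',cv2.resize(np.hstack([A,B]),(792,396),interpolation=cv2.INTER_CUBIC))"
```

```text
[599.48008384 288.49622827  51.2919412 ] [ 1.79891308e+02 -3.07946710e-02  8.18291874e+01] [ 1.1623737  -0.76295892  3.43470229]
```

View pics/c4.png

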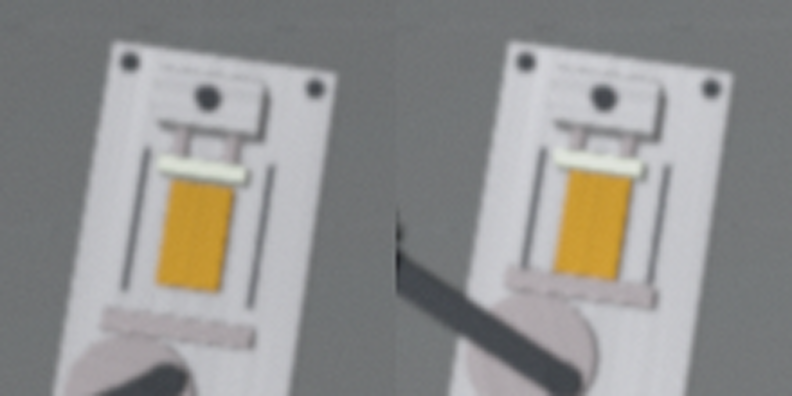

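The right half shows the bar in contact with the jaw (row 272) and the pad, and the pad has moved back from about row 168 to 161. Next I measure that shift to subpixel precision.

```bash
cat >> h.py <<'E'
def pad(f,ref='top0'):
    c=np.load('clamp.npz');o,th=c['o'],c['th'];R=np.array([[np.cos(th),-np.sin(th)],[np.sin(th),np.cos(th)]])
    xs=np.arange(15,48,.2)
    def prof(f,ylo,yhi):
        im=np.load('pics/'+f+'.npz')['c'].astype(np.float32).mean(2); P=[]
        for y in np.arange(ylo,yhi,.5):
            uv=np.array([w2px(f,[*(o+R@[x,y]),30]) for x in xs],np.float32)
            P.append(cv2.remap(im,uv[:,:1],uv[:,1:],cv2.INTER_CUBIC)[:,0])
        return np.mean(P,0)
    for lo,hi in((-20,-16),(-19,19),(16,20)):
        a,b=prof(ref,lo,hi),prof(f,lo,hi); best=[]
        m=(xs>23)&(xs<37)
        for s in np.arange(-2,10,.1):
            q=np.interp(xs[m]+s,xs,b); best.append((np.mean((q-q.mean()-a[m]+a[m].mean())**2),round(s,1)))
        print(lo,hi,min(best), 'peak', xs[a.argmax()].round(1),xs[b.argmax()].round(1))
E
python3 -c "
from h import *
pad('top1')"
```

```text
-20 -16 (np.float64(32.294567224127015), np.float64(3.2)) peak 30.8 34.4
-19 19 (np.float64(2.4617815268069863), np.float64(3.0)) peak 30.6 33.6
16 20 (np.float64(13.60368799597841), np.float64(3.0)) peak 31.2 34.2
```

```bash
python3 -c "
from h import *
arc(1.0,[.96,.92,.885],81.9)"
```

```text
0.96 [-0.0017  0.0036]
0.92 [-0.0036  0.0071]
0.885 [-0.0054  0.0102]
```

play_rows(
  increments=[
    {"turn": [0, 0, 0], "delta_pos": [-0.0017, 0.0036, 0], "jaw": 0.014},
    {"turn": [0, 0, 0], "delta_pos": [-0.0036, 0.0071, 0], "jaw": 0.014},
    {"turn": [0, 0, 0], "delta_pos": [-0.0054, 0.0102, 0], "jaw": 0.014},
    {"turn": [0, 0, 0], "delta_pos": [-0.0054, 0.0102, 0], "jaw": 0.014},
    {"turn": [0, 0, 0], "delta_pos": [-0.0054, 0.0102, 0], "jaw": 0.014},
  ],
)

```text
time_s: 4.7
tool_pos: [607.6, 282.7, 51.2]
tool_rot: [179.9, -0.1, 81.9]
ft_force: [-0.1, 2.5, 5.3]
grip_width: 17.1
gripper_force: 22.8
```

```bash
python3 -c "
from h import *
s=robot.sense();print(s['tool_pos'],s['ft_force'])
snap('top','top2');pad('top2')"
```

```text
[607.57642332 282.69502051  51.22759826] [-0.08192577  2.53510167  5.33349628]
-20 -16 (np.float64(53.00177285823765), np.float64(5.3)) peak 30.8 36.4
-19 19 (np.float64(2.825028331697028), np.float64(4.7)) peak 30.6 35.2
16 20 (np.float64(8.12635738547261), np.float64(4.6)) peak 31.2 35.0
```

The pad is pushed in about 4.8 mm. I'll release, lift clear and check again.

play_rows(
  increments=[
    {"turn": [0, 0, 0], "delta_pos": [0, 0, 0], "jaw": 0.025},
    {"turn": [0, 0, 0], "delta_pos": [0, 0, 0], "jaw": 0.04},
    {"turn": [0, 0, 0], "delta_pos": [0, 0, 0], "jaw": 0.055},
    {"turn": [0, 0, 0], "delta_pos": [0, 0, 0], "jaw": 0.06},
    {"turn": [0, 0, 0], "delta_pos": [0, 0, -0.02], "jaw": 0.06},
    {"turn": [0, 0, 0], "delta_pos": [0, 0, -0.05], "jaw": 0.06},
    {"turn": [0, 0, 0], "delta_pos": [0, 0, -0.08], "jaw": 0.06},
    {"turn": [0, 0, 0], "delta_pos": [0, 0, -0.11], "jaw": 0.06},
    {"turn": [0, 0, 0], "delta_pos": [0, 0, -0.12], "jaw": 0.06},
    {"turn": [0, 0, 0], "delta_pos": [0, 0, -0.12], "jaw": 0.06},
  ],
)

```text
time_s: 5.75
tool_pos: [607.9, 282.5, 171.7]
tool_rot: [179.9, -0.1, 81.9]
ft_force: [0.8, 0.2, -0.7]
grip_width: 60.1
gripper_force: 0.0
```

```bash
python3 -c "
from h import *
s=robot.sense();print(s['tool_pos'],s['ft_force'])
snap('top','top3');pad('top3');snap('side','side3')
a=np.hstack([cv2.imread('pics/top3.png')[165:315,150:300],cv2.imread('pics/side3.png')[130:280,220:370]]);cv2.imwrite('pics/c5.png',cv2.resize(a,(800,400),interpolation=cv2.INTER_CUBIC))"
```

```text
[607.89667324 282.54834023 171.70078874] [ 0.75132958  0.17904301 -0.6581597 ]
-20 -16 (np.float64(51.62104255969033), np.float64(5.3)) peak 30.8 36.4
-19 19 (np.float64(2.9121140640466505), np.float64(4.7)) peak 30.6 35.2
16 20 (np.float64(8.113164403541969), np.float64(4.6)) peak 31.2 35.0
```

View pics/c5.png

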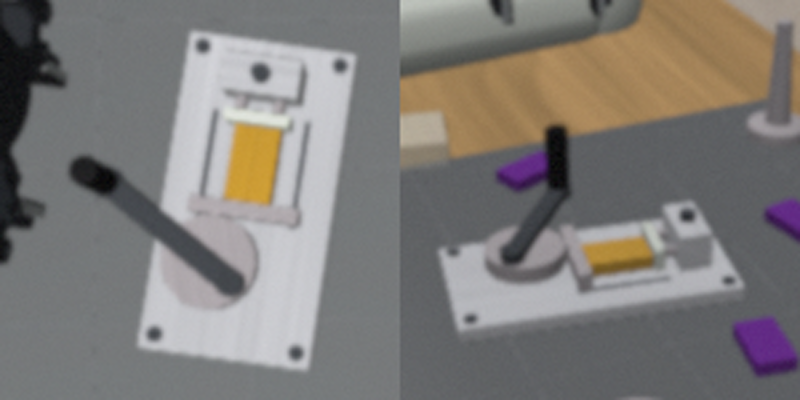

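The bar sits snug between the jaw (row 205) and the pad (row 120). The lever stayed put after release and the gripper is clear, so I'm handing in.

```bash
python3 -c "
from station import robot
print(robot.sign_off())"
```

```text
the job is handed in; nothing more can be done
None
```

I turned the bar clamp's lever clockwise until the bar sat snug with the pad pushed back about 4.8 mm (measured from the camera images), then let go, left the disc clamp's lever alone and handed the job in at about 6 s.

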